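# Level the hand penetrometer and hold its release for a five-second needle penetration

### The job

Run a needle penetration test on the hand penetrometer: first turn the black foot knob at its front until the bubble sits centred in the ring of the round level, leaving the release alone meanwhile. Then pull the red release knob straight out towards the front against its spring until the slide's black pointer stands on the red line, never far past it because that would open the needle chuck, and keep it there for at least five seconds while the needle sinks into the sample. Finish still holding the release knob at the red line, with the instrument still level and the stopwatch, the brass weight, the tin lid and the closed tin beside it not knocked about.

Things in the scene. Friction and masses are not known exactly. Their poses are not given: they have to be found in the camera images.
- stand: Feet of the hand penetrometer, fixed to the bench. Origin on the bench straight below the needle; -x points to the instrument's front (towards the robot), +x to its column and dial, z up. All that stands on the feet tilts as one piece about a line along y through the rear feet (x = +105 mm, z = 12 mm). Overall 285 mm long, 140 mm wide, 250 mm high.
- plate_top (a point): Point on the top face of the dark base plate below the needle, 34 mm above the bench when level. The plate reaches from 73 mm in front of this point to 117 mm behind it and is 140 mm wide; a 34 mm wide tongue carries on to the foot knob in front. An open tin of black binder, 56 mm wide, is fixed on it below the needle.
- head_top (a point): Point on the top face of the pale head, straight above the needle, 160 mm above the bench. The head is 62 mm wide and reaches from 22 mm in front of this point to 103 mm behind it; the guides of the slide on it rise 11 mm. Behind, from 84 to 102 mm, the upright depth dial stands up to 250 mm above the bench.
- platform (a joint): Tilt of the instrument in rad: 0 = level, negative = front too low (so it starts), positive = front too high. The round green level (46 mm wide) on the base plate's left front shows it: its pale bubble (10 mm) runs to the high side, 3.3 mm per 0.01 rad, and a thin black ring of 15 mm marks the centre.
- level_centre (a point): Centre of the round level's window, 43 mm above the bench (axes as the base plate: the z axis is upright when level).
- foot_knob (a joint): Turn of the black fluted foot knob in rad, 0 = instrument level. It starts negative and grows when the knob is turned clockwise as seen from above, which lifts the front; 0.010 rad of tilt per rad of turn. Friction about 0.12 N m; stays where it is left. Stops at -3.1 and +3.1.
- foot_knob_top (a point): Centre of the top of the black foot knob, on its upright turning axis at the instrument's front end (150 mm in front of the needle), 70 mm above the bench when level, up to 7 mm lower at the start. The knob is round, 36 mm wide, 28 mm high, its underside 8 mm above the tongue; a white stroke on top shows its turn. This point does not turn with the knob.
- release_slide (a joint): How far the steel release slide is pulled out of the head, in m: 0 = at rest (spring holds it in), 0.022 = pointer on the red line, end stop at 0.036. It moves along the stand's -x axis. The return spring pulls with about 4 N at rest and 9.5 N at the red line (250 N per m). At about 0.018 the catch lets go of the needle rod.
- release_knob: Red upright pull knob at the front end of the release slide: a round post 16 mm wide (20 mm at its head), 41 mm high, standing on the 15.5 mm wide slide bar. Origin at its foot on the bar, 170 mm above the bench, 54 mm in front of the needle and 32 mm in front of the head.
- release_grip (a point): Grip point on the axis of the red pull knob, half-way up its post (20 mm above its foot, about 190 mm above the bench). Axes as the stand: pull along -x.
- red_line (a point): Middle of the red line across the white scale on the head's top, right of the slide; the slide's black pointer rests 22 mm behind it (+x) and comes onto it when the slide is pulled out to 0.022.
- needle (a joint): How far the needle rod has sunk, in m: 0 = carried by the catch with its tip at the sample's surface; once freed it sinks slowly by its weight, about 0.0085 after 5 s. It cannot be lifted again during the job. The dial behind shows it.
- stopwatch: Yellow stopwatch lying on the bench, 59 x 57 x 16 mm, origin under its centre. Bystander.
- weight_50: Small brass weight standing on the bench, 17 mm wide, 30 mm high, origin under its centre. Bystander.
- tin_lid: Aluminium tin lid lying on the bench, 59 mm wide, 9 mm high, origin under its centre. Bystander.
- sample_tin_1: Closed aluminium sample tin standing on the bench, 59 mm wide, 36 mm high, origin under its centre. Bystander.

How it is judged (in metres and radians):
On the way, in this order (a step that is already met when the one before it is completed fails the run):
1. instrument levelled by its foot knob, release at rest and needle still up (value of joint platform between -0.006 and 0.006 rad and value of joint release_slide below 0.004 m and value of joint needle below 0.001 m), for 0.3 s.
2. release slide held by the fingers at the red line for the five seconds of the test, instrument level (value of joint release_slide between 0.019 and 0.025 m and contact force between the fingers and release_knob above 2 N and value of joint platform between -0.006 and 0.006 rad), for 4.7 s.
At the end, for the whole second after the job is handed in: The fingers still hold the red release knob with the slide's pointer within 3 mm of the red line (0.022 m), the instrument is level within 0.006 rad (bubble within 2 mm of centre) and the needle has sunk at least 6 mm (all of step 2 and value of joint needle above 0.006 m); the arm keeps its last pose, push and grip.
It fails at once if release pulled more than 9 mm past the red line (opens the needle chuck) (value of joint release_slide above 0.031 m).
It fails at once if stopwatch knocked more than 30 mm (distance of stopwatch from where it was at the start of the episode above 0.03 m).
It fails at once if brass weight knocked more than 30 mm or tipped over (distance of weight_50 from where it was at the start of the episode above 0.03 m or angle between weight_50's own z axis and vertical above 0.5 rad).
It fails at once if tin lid knocked more than 30 mm (distance of tin_lid from where it was at the start of the episode above 0.03 m).
It fails at once if closed tin knocked more than 30 mm or tipped over (distance of sample_tin_1 from where it was at the start of the episode above 0.03 m or angle between sample_tin_1's own z axis and vertical above 0.5 rad).
It also fails if it takes over 61 s, if anything falls off the work surface, if the arm or the gripper's body presses on something with over 40 N, if the wrist force passes 120 N, or if a joint passes its speed limit or range.

### The arm

A 6-joint arm with a two-finger parallel gripper is mounted at the origin on a cart in front of the work surface, level with it; the furniture and walls round the work are solid. World frame = base frame: x ahead of the robot, y to its left, z up, the work surface at z = 0. Lengths are in m, angles in degrees, forces in N, time in s.
With the tool pointing down it reaches from about 0.375 to 0.9 m from the base axis. Payload 3.1 kg.
Tool frame: the origin (TCP) lies at the very end of the fingers, on their centre line; the grasp point (between the pads) lies 19 mm behind it; z points along the fingers, y is the line along which they close (so a half turn about z gives the same grasp; the last joint's range is limited). The gripper opens to 85 mm and grips with 20 to 120 N. Pads are 22 mm wide; open, the fingers measure 114 mm over their backs; the gripper's body (76 mm by 85 mm) begins 54 mm behind the grasp point. The pads swing forward as they close: fully open they stand 13 mm farther back than shut.
Start: joints at [-80.243, 30.224, 82.088, -0, 67.689, -10.227], TCP at [0.214, -0.587, 0.231] pointing down, gripper open.
Joint ranges: [-176.69, 176.69], [-43.24, 126.21], [12.49, 139.97], [-82, 262], [0, 151.66], [-163.58, 163.58]. Speed limits (degrees/s): [159.86, 159.86, 180, 180, 180, 180].

### API

Orientations are given as [roll, pitch, yaw] about the fixed x, y, z axes, in that order (R = Rz(yaw) Ry(pitch) Rx(roll)).
In Python, from bench import robot gives the robot as it stands.
- The arm moves only by the shell command python3 -m jog 'ROWS' [FORCE]. ROWS is JSON, a list of rows, each an object of numbers: "fingers": the closure, from 0 (fully open) to 1 (shut); "dx", "dy", "dz": the shift along the tool's x, y, z each as a share of 0.03 m, from -1 to 1; "roll": the turn about the tool's z as a share of 2 pi rad, from -1 to 1. In form: [{"fingers": .., "dx": .., "dy": .., "dz": .., "roll": ..}, ...]. A call has 1 to 10 rows; each row shifts and turns the commanded pose from where the row before left it, along the tool's axes as they then stand; what a row does not reach is not made up. A row lasts 1/10 s, in which the tool goes at most 50 mm and 8.59 degrees, less where a joint would pass 70% of its speed; a pose out of reach is approached as far as the arm can. A call with a number of a shift or a turn outside -1 to 1 is refused whole. A call with a gripper value outside its range is refused whole. The fingers move at their own pace and stop on an object; FORCE is the grip in N (left out, the last holds). Time passes only in rows, so rows that do not move let the fingers close. It gives the time, the measured TCP pose, the force, the opening and the grip force at its end, in the units of the state.
- robot.observe(): the state, without advancing time (a new reading comes with each control period).
- robot.get_image(name): name is "side" or "top"; returns a dict with "color" (420x560x3 uint8, red, green, blue), "range_z" (420x560 float32, m along the optical axis (not along the pixel's ray), 0 where there is no reading), "camera_matrix" (3x3 intrinsics, pixels), "eye" and "orientation" of the camera in the world. Camera axes: x right, y down, z forward; pixel columns grow to the right and rows downward; lengths in m; the calibration is good to about 2 mm. A picture is of the moment at which its call begins.
- robot.job_done(): hands the job in; it is judged then, once.
The state is a dict: "clock": time; "joints": joint angles; "qd": joint speeds; "tau": joint torques, N m; "position": TCP position; "tcp_rot": TCP orientation; "force": force on the tool from outside, world axes, zero at the start; "moment": the same for the moment, N m; "opening": finger opening in m; "grip_force": force on a finger pad.
Only numpy, scipy, OpenCV 4.12 (cv2) and the standard library are available. Lean on these libraries where they do the work, as an engineer would, in place of code of your own. Each camera call takes 0.05 s, during which the arm holds its last target. There are 200 camera calls.

## Working session

There is one attempt and no reset: what is moved stays moved. The work goes in short steps, Python scripts to look and compute and a shell command to move; the robot and the scene stay as the last step left them, time stands still between calls to the robot, and variables do not carry over. Pictures are saved under pics/ and viewed, at most 10 in all, crops included, and the job is handed in when it is done.

```bash
ls; mkdir -p pics
python3 - <<'E'
from bench import robot
import cv2,pickle,numpy as np
for n in("top","side"):
    d=robot.get_image(n); pickle.dump(d,open(n+".pkl","wb"))
    cv2.imwrite(f"pics/{n}0.png",d["color"][:,:,::-1]); print(n,d["eye"],d["orientation"],d["camera_matrix"])
print(robot.observe())
E
```

```text
pics
top [ 0.37936128 -0.16888465  1.01659414] [-1.69599998e+02 -1.69379223e-01 -8.91691958e+01] [[440.74470099   0.         277.85286015]
 [  0.         440.74470099 212.07342731]
 [  0.           0.           1.        ]]
side [0.52747559 0.56238438 0.54548645] [-119.02227882   -0.37587126 -177.84104355] [[383.10871993   0.         281.52533237]
 [  0.         383.10871993 207.25517764]
 [  0.           0.           1.        ]]
{'clock': 0.1, 'joints': array([-8.02427634e+01,  3.02738285e+01,  8.21492722e+01,  1.28104920e-03,
        6.76899673e+01, -1.02278503e+01]), 'qd': array([ 0.07649039, -0.06111899, -0.2264135 ,  0.00210947,  0.02381107,
        0.05860929]), 'tau': array([-5.73342040e-04, -4.43305564e+01, -1.78586769e+01, -1.99815636e-04,
        3.88830595e-03, -4.19840291e-06]), 'position': array([ 0.21352633, -0.58670637,  0.23042819]), 'tcp_rot': array([-1.79888939e+02, -2.12420575e-02,  1.99845788e+01]), 'force': array([-0.79686756,  0.1859503 ,  0.20276879]), 'moment': array([-0.05671891, -0.04804777,  0.00234272]), 'grip_force': 0.0, 'opening': 0.08530820090962762}
```

View pics/top0.png

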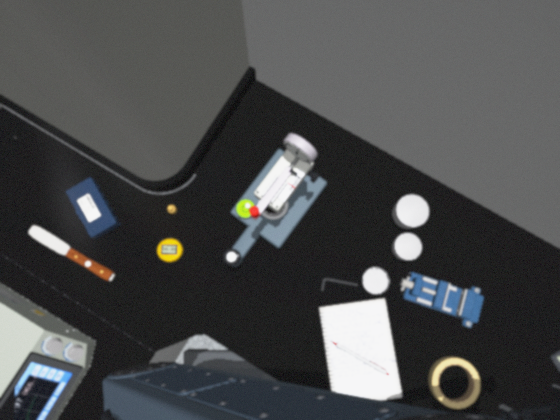

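View pics/side0.png

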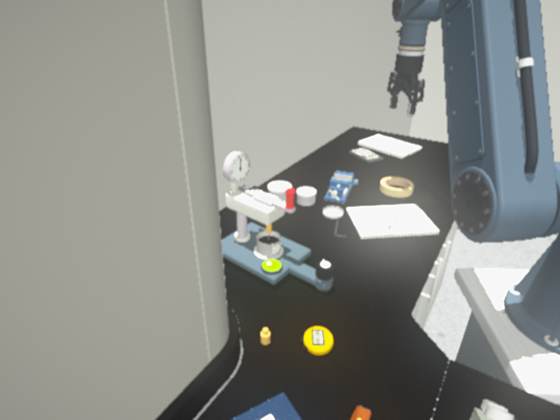

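The top view shows the foot knob at (233,257), the level at (246,208), the red knob at (255,211) and the dial at (300,147). The stopwatch is at (170,250) and the brass weight at (171,209). In the side view the red knob is at (290,199) and the foot knob at (325,275).

```bash
cat > h.py <<'E'
import numpy as np,cv2,pickle
from scipy.spatial.transform import Rotation as R
def rot(d): return R.from_euler('xyz',d["orientation"],degrees=True).as_matrix()
def ray(d,u,v): return rot(d)@np.linalg.solve(d["camera_matrix"],[u,v,1.])
def onz(d,u,v,z):
    r=ray(d,u,v); return d["eye"]+r*(z-d["eye"][2])/r[2]
def rng(d,u,v): return d["eye"]+ray(d,u,v)*d["range_z"][int(round(v)),int(round(u))]
def proj(d,p):
    c=rot(d).T@(np.array(p)-d["eye"]); q=d["camera_matrix"]@c; return q[:2]/q[2]
def blobs(d,f,amin=4):
    hsv=cv2.cvtColor(d["color"],cv2.COLOR_RGB2HSV).astype(int)
    n,l,s,c=cv2.connectedComponentsWithStats(f(*[hsv[...,i] for i in range(3)]).astype(np.uint8))
    return [(c[i].round(1),s[i].tolist()) for i in range(1,n) if s[i][4]>=amin]
red=lambda h,s,v:((h<7)|(h>173))&(s>150)&(v>100)
green=lambda h,s,v:(h>32)&(h<75)&(s>120)&(v>90)
def cloud(d):
    v,u=np.mgrid[0:420,0:560]; p=np.stack([u,v,np.ones_like(u)],-1)@np.linalg.inv(d["camera_matrix"]).T*d["range_z"][...,None]
    return p@rot(d).T+d["eye"]
E
python3 - <<'E'
from h import *
T,S=[pickle.load(open(n+".pkl","rb")) for n in("top","side")]
for n,d in(("T",T),("S",S)):
    for m,f in(("red",red),("green",green)):print(n,m,[(b, ) for b in blobs(d,f,6)])
    P=cloud(d); 
    big=cv2.resize(d["color"][125:275,210:340] if n=="T" else d["color"][140:300,215:345],None,fx=4,fy=4,interpolation=cv2.INTER_CUBIC)
    cv2.imwrite(f"pics/{n}c.png",big[:600,:,::-1])
for p in[(233,257),(246,208),(255,211)]:print(p,rng(T,*p))
for p in[(290,190),(271,267),(325,265)]:print(p,rng(S,*p))
# head top points
P=cloud(T);m=(P[...,2]>.15)&(P[...,2]<.17)&(P[...,0]>.4)&(P[...,0]<.75)
m[:, :200]=0; m[:120]=0;m[300:]=0;m[:,340:]=0
q=P[m][:,:2].astype(np.float32);print(len(q),cv2.minAreaRect(q))
m=(P[...,2]>.02)&(P[...,2]<.045)&(P[...,0]>.4);m[:, :215]=0; m[:120]=0;m[290:]=0;m[:,335:]=0
q=P[m][:,:2].astype(np.float32);print(len(q),cv2.minAreaRect(q))
E
```

```text
T red [((array([254. , 211.5]), [250, 206, 9, 11, 66]),)]
T green [((array([243. , 208.4]), [236, 200, 18, 18, 180]),)]
S red [((array([289.9, 197.4]), [286, 188, 9, 20, 123]),)]
S green [((array([271.8, 265.5]), [262, 259, 20, 13, 171]),)]
(233, 257) [ 0.45442767 -0.07368717  0.06204861]
(246, 208) [ 0.56738744 -0.09698835  0.0373855 ]
(255, 211) [ 0.37936128 -0.16888465  1.01659414]
(290, 190) [ 0.53414874 -0.12234235  0.20517291]
(271, 267) [ 0.57115676 -0.0889678   0.03762096]
(325, 265) [ 0.45916427 -0.06798548  0.06306446]
1768 ((0.5857480764389038, -0.17237254977226257), (0.08396060019731522, 0.16685865819454193), 50.769309997558594)
3363 ((0.5985926389694214, -0.08413898944854736), (0.28324317932128906, 0.28333064913749695), 54.40765380859375)
```

View pics/Tc.png

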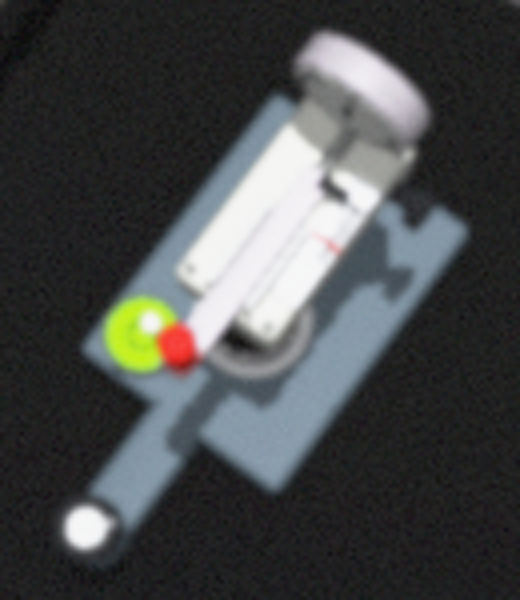

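The crop shows the foot knob cap at about (231,257), with the level bubble offset to the upper right of the ring, towards the rear. The plate edges are clear, at crop corners (85,350), (275,490), (468,228) and (280,95).

Run:
```python
from h import *
T,S=[pickle.load(open(n+".pkl","rb")) for n in("top","side")]
c=[onz(T,210+x/4,125+y/4,.032)[:2] for x,y in[(85,350),(275,490),(468,228),(280,95)]]
a=lambda v:np.degrees(np.arctan2(v[1],v[0]))
print(np.round(c,3),"edges",a(c[2]-c[1]),a(c[3]-c[0]),a(c[0]-c[1])-90,a(c[3]-c[2])-90, [np.linalg.norm(c[i]-c[i-1]) for i in range(4)])
def tri(p,q):
    r1,r2=ray(T,*p),ray(S,*q); A=np.stack([r1,-r2],1); t=np.linalg.lstsq(A,S["eye"]-T["eye"],rcond=None)[0]
    x,y=T["eye"]+r1*t[0],S["eye"]+r2*t[1]; return (x+y)/2,np.linalg.norm(x-y)
hsv=lambda d:cv2.cvtColor(d["color"],cv2.COLOR_RGB2HSV).astype(int)
for d,(u0,u1,v0,v1) in((T,(222,245,245,270)),(S,(312,338,252,292))):
    w=blobs({"color":d["color"][v0:v1,u0:u1]},lambda h,s,v:(v>150)&(s<60),3);print([(b[0]+[u0,v0],b[1]) for b in w])
print("redtop onz .211",onz(T,254.2,211,.211),"side top",tri((254.3,211.2),(290,190)))
Rt=onz(T,254.2,211,.211)[:2]; F=onz(T,231.3,256.8,.064)[:2]; print("foot",F,"yaw",a(Rt-F),np.linalg.norm(Rt-F))
# slide edges/ head dir from zoom
h=[onz(T,210+x/4,125+y/4,.16)[:2] for x,y in[(180,272),(295,125),(265,340),(412,155)]]
print(a(h[1]-h[0]),a(h[3]-h[2]), h)
for n,p in(("level",(243,208.4)),):print(n,onz(T,*p,.04))
for n,p in(("watch",(170,250)),("weight",(171,209))):print(n,onz(T,*p,.015))
```

```text
[[ 0.558 -0.063]
 [ 0.48  -0.172]
 [ 0.632 -0.281]
 [ 0.71  -0.172]] edges -35.501462229679206 -35.398293163203455 -35.60210932444943 -35.60451863376625 [np.float64(0.18748066548823833), np.float64(0.13399135272396254), np.float64(0.1874741199513714), np.float64(0.13432894826963634)]
[(array([240.5, 248.2]), [13, 0, 10, 10, 64]), (array([231.1, 256.4]), [4, 7, 12, 10, 96])]
[(array([324.9, 263.8]), [8, 7, 11, 10, 81]), (array([313.2, 274.4]), [0, 16, 4, 13, 39]), (array([319. , 280.7]), [6, 28, 3, 2, 3])]
redtop onz .211 [ 0.52860223 -0.12512981  0.211     ] side top (array([ 0.53194802, -0.1250664 ,  0.20332821]), np.float64(0.004544027590241797))
foot [ 0.45465051 -0.07020293] yaw -36.60273729758476 0.09211851140680913
-36.166859934723476 -37.11862698980594 [array([ 0.57452704, -0.12307074]), array([ 0.65158657, -0.17940138]), array([ 0.54071756, -0.16590705]), array([ 0.63675187, -0.23858632])]
level [ 0.5658648  -0.09044068  0.04      ]
watch [0.47189111 0.07466186 0.015     ]
weight [0.56671984 0.07791474 0.015     ]
```

View pics/Sc.png

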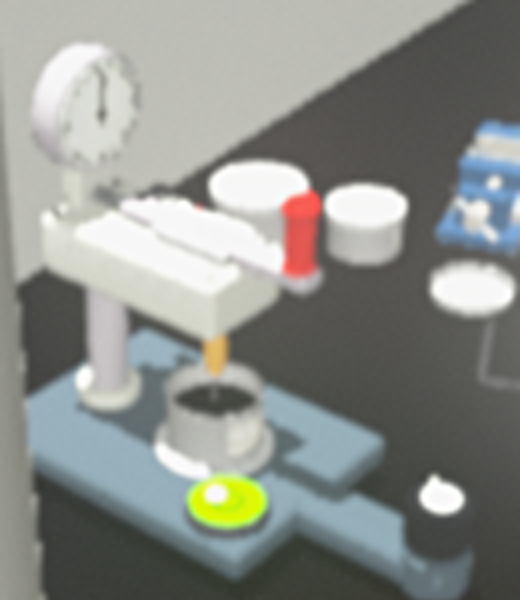

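Stand yaw is about -35.6°, the needle is near (0.577,-0.159), the foot knob near (0.455,-0.071) and the red knob near (0.531,-0.126). The bubble is about 7.5 mm to the rear, so roughly 2.2 rad of clockwise turn is needed. Moving now.

```bash
python3 -m jog '[{"fingers":0,"dx":0.5,"dy":-0.5},{"fingers":0,"dx":0.95,"dy":-0.95},{"fingers":0,"dx":0.95,"dy":-0.95},{"fingers":0,"dx":0.95,"dy":-0.95},{"fingers":0,"dx":0.95,"dy":-0.95},{"fingers":0,"dx":0.95,"dy":-0.95},{"fingers":0,"dx":0.95,"dy":-0.95},{"fingers":0,"dx":0.95,"dy":-0.95},{"fingers":0,"dx":0.95,"dy":-0.95},{"fingers":0,"dx":0.95,"dy":-0.95}]' 40
python3 -m jog '[{"fingers":0,"dx":0.95,"dy":-0.95},{"fingers":0,"dx":0.95,"dy":-0.95},{"fingers":0,"dx":0.95,"dy":-0.95},{"fingers":0,"dx":0.95,"dy":-0.95},{"fingers":0,"dx":0.5,"dy":-0.5},{"fingers":0,"roll":-0.0235},{"fingers":0,"roll":-0.0235},{"fingers":0,"roll":-0.0235},{"fingers":0,"roll":-0.0235},{"fingers":0,"roll":-0.0235}]'
python3 -m jog '[{"fingers":0,"roll":-0.0235},{"fingers":0,"roll":-0.0235},{"fingers":0,"roll":-0.0235},{"fingers":0,"roll":-0.0235},{"fingers":0,"roll":-0.0235},{"fingers":0,"roll":-0.0235},{"fingers":0,"roll":-0.0235},{"fingers":0,"roll":-0.0235},{"fingers":0,"roll":-0.0235},{"fingers":0}]'
```

```text
invalid input
invalid input
invalid input
```

```bash
python3 -m jog '[{"fingers":0,"dx":0.5,"dy":-0.5,"dz":0,"roll":0},{"fingers":0,"dx":0.95,"dy":-0.95,"dz":0,"roll":0},{"fingers":0,"dx":0.95,"dy":-0.95,"dz":0,"roll":0},{"fingers":0,"dx":0.95,"dy":-0.95,"dz":0,"roll":0},{"fingers":0,"dx":0.95,"dy":-0.95,"dz":0,"roll":0},{"fingers":0,"dx":0.95,"dy":-0.95,"dz":0,"roll":0}]' 40
```

```text
clock: 0.7
position: [0.3081, -0.3837, 0.231]
tcp_rot: [-180.0, -0.0, 20.0]
force: [0.1, -0.3, -0.5]
opening: 0.0855
grip_force: 0.0
```

```bash
python3 -m jog '[{"fingers":0,"dx":0.95,"dy":-0.95,"dz":0,"roll":0},{"fingers":0,"dx":0.95,"dy":-0.95,"dz":0,"roll":0},{"fingers":0,"dx":0.95,"dy":-0.95,"dz":0,"roll":0},{"fingers":0,"dx":0.95,"dy":-0.95,"dz":0,"roll":0},{"fingers":0,"dx":0.95,"dy":-0.95,"dz":0,"roll":0},{"fingers":0,"dx":0.95,"dy":-0.95,"dz":0,"roll":0},{"fingers":0,"dx":0.95,"dy":-0.95,"dz":0,"roll":0},{"fingers":0,"dx":0.95,"dy":-0.95,"dz":0,"roll":0},{"fingers":0,"dx":0.6,"dy":-0.55,"dz":0,"roll":0}]'
python3 -m jog '[{"fingers":0,"dx":0,"dy":0,"dz":0,"roll":-0.0235},{"fingers":0,"dx":0,"dy":0,"dz":0,"roll":-0.0235},{"fingers":0,"dx":0,"dy":0,"dz":0,"roll":-0.0235},{"fingers":0,"dx":0,"dy":0,"dz":0,"roll":-0.0235},{"fingers":0,"dx":0,"dy":0,"dz":0,"roll":-0.0235},{"fingers":0,"dx":0,"dy":0,"dz":0,"roll":-0.0235},{"fingers":0,"dx":0,"dy":0,"dz":0,"roll":-0.0235}]'
python3 -m jog '[{"fingers":0,"dx":0,"dy":0,"dz":0,"roll":-0.0235},{"fingers":0,"dx":0,"dy":0,"dz":0,"roll":-0.0235},{"fingers":0,"dx":0,"dy":0,"dz":0,"roll":-0.0235},{"fingers":0,"dx":0,"dy":0,"dz":0,"roll":-0.0235},{"fingers":0,"dx":0,"dy":0,"dz":0,"roll":-0.0235},{"fingers":0,"dx":0,"dy":0,"dz":0,"roll":-0.0235},{"fingers":0,"dx":0,"dy":0,"dz":0,"roll":-0.0235},{"fingers":0,"dx":0,"dy":0,"dz":0,"roll":-0.0170},{"fingers":0,"dx":0,"dy":0,"dz":0,"roll":0}]'
```

```text
clock: 1.6
position: [0.4556, -0.069, 0.2311]
tcp_rot: [-179.9, 0.0, 20.1]
force: [0.9, -1.1, -0.7]
opening: 0.0851
grip_force: 0.0
clock: 2.3
position: [0.4551, -0.0715, 0.231]
tcp_rot: [-180.0, -0.0, 79.6]
force: [-0.3, -0.1, 0.1]
opening: 0.0856
grip_force: 0.0
clock: 3.2
position: [0.4551, -0.0715, 0.2311]
tcp_rot: [-180.0, -0.0, 144.5]
force: [0.4, 0.9, 0.9]
opening: 0.0851
grip_force: 0.0
```

```bash
python3 -m jog '[{"fingers":0,"dx":0,"dy":0,"dz":1,"roll":0},{"fingers":0,"dx":0,"dy":0,"dz":1,"roll":0},{"fingers":0,"dx":0,"dy":0,"dz":1,"roll":0},{"fingers":0,"dx":0,"dy":0,"dz":1,"roll":0},{"fingers":0,"dx":0,"dy":0,"dz":0.8,"roll":0},{"fingers":0,"dx":0,"dy":0,"dz":0.6,"roll":0},{"fingers":0,"dx":0,"dy":0,"dz":0.5,"roll":0},{"fingers":0,"dx":0,"dy":0,"dz":0.45,"roll":0}]'
python3 - <<'E'
from h import *
from bench import robot
for n in("top","side"):
    d=robot.get_image(n); pickle.dump(d,open(n+"1.pkl","wb"))
    cv2.imwrite(f"pics/{n}1.png",cv2.resize(d["color"][130:300,210:370],None,fx=3.5,fy=3.5,interpolation=cv2.INTER_CUBIC)[:,:,::-1])
a,b=[cv2.imread(f"pics/{n}1.png") for n in("top","side")]
m=np.hstack([a,b]); cv2.imwrite("pics/m1.png",cv2.resize(m,(800,425)))
E
```

```text
clock: 4.0
position: [0.4553, -0.0716, 0.0397]
tcp_rot: [-180.0, -0.0, 144.4]
force: [0.0, -0.2, 0.3]
opening: 0.0855
grip_force: 0.0
```

View pics/m1.png

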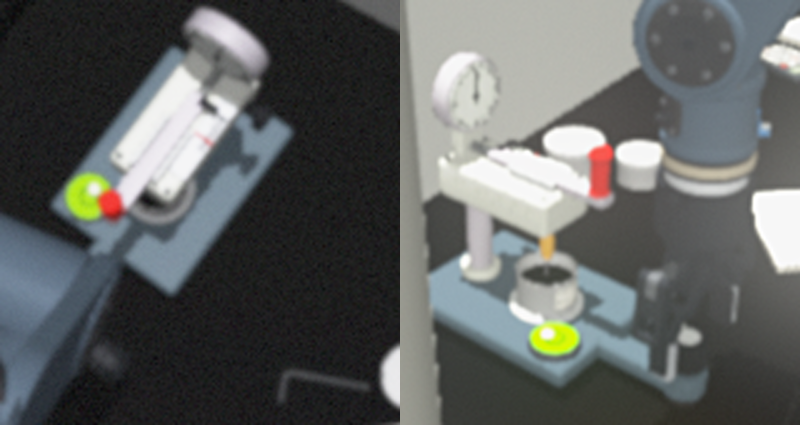

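The top and side crops show the fingers straddling the foot knob at about (690,350), and the level is visible in both views. Closing.

```bash
cat >> h.py <<'E'
def bubble(d,box):
    u0,u1,v0,v1=box; c=cv2.resize(d["color"][v0:v1,u0:u1],None,fx=4,fy=4,interpolation=cv2.INTER_CUBIC)
    h,s,v=[x.astype(int) for x in cv2.split(cv2.cvtColor(c,cv2.COLOR_RGB2HSV))]
    g=((h>25)&(h<75)&(s>110)&(v>90)).astype(np.uint8)
    k=max(cv2.findContours(g,cv2.RETR_EXTERNAL,cv2.CHAIN_APPROX_NONE)[0],key=cv2.contourArea)
    (ex,ey),ax,_=cv2.fitEllipse(cv2.convexHull(k))
    m=np.zeros_like(g); cv2.fillPoly(m,[cv2.convexHull(k)],1); m=cv2.erode(m,np.ones((7,7)))
    w=m*np.clip(200-s,0,200)*(s<150)*(v>150)
    yy,xx=np.nonzero(w); W=w[yy,xx]; bx,by=(xx*W).sum()/W.sum(),(yy*W).sum()/W.sum()
    f=lambda x,y:onz(d,u0+(x+.5)/4-.5,v0+(y+.5)/4-.5,.042)
    e=(f(bx,by)-f(ex,ey))[:2]; u=np.array([.813,-.582])
    return "fwdback mm %.1f lateral mm %.1f n=%d ax %s"%(e@u*1e3,e@[.582,.813]*1e3,len(W),np.round(ax,0))
def look(tag=None):
    from bench import robot
    for n,b in(("top",(228,265,190,225)),("side",(255,290,250,280))):
        d=robot.get_image(n); print(n,bubble(d,b))
        if tag: cv2.imwrite(f"pics/{n}{tag}.png",d["color"][:,:,::-1])
E
python3 -c "
from h import *
print(bubble(pickle.load(open('top.pkl','rb')),(228,265,190,225)));print(bubble(pickle.load(open('side.pkl','rb')),(255,290,250,280)))"
python3 -m jog '[{"fingers":1,"dx":0,"dy":0,"dz":0,"roll":0},{"fingers":1,"dx":0,"dy":0,"dz":0,"roll":0},{"fingers":1,"dx":0,"dy":0,"dz":0,"roll":0},{"fingers":1,"dx":0,"dy":0,"dz":0,"roll":0},{"fingers":1,"dx":0,"dy":0,"dz":0,"roll":0},{"fingers":1,"dx":0,"dy":0,"dz":0,"roll":0},{"fingers":1,"dx":0,"dy":0,"dz":0,"roll":0},{"fingers":1,"dx":0,"dy":0,"dz":0,"roll":0}]' 40
```

```text
fwdback mm 8.3 lateral mm -0.3 n=620 ax [73. 75.]
fwdback mm 9.4 lateral mm -1.7 n=459 ax [52. 79.]
clock: 4.9
position: [0.4581, -0.0689, 0.0426]
tcp_rot: [179.7, 0.2, 144.3]
force: [8.4, 18.9, 11.3]
opening: 0.0333
grip_force: 39.0
```

```bash
python3 -m jog '[{"fingers":1,"dx":0,"dy":0.14,"dz":-0.08,"roll":0},{"fingers":1,"dx":0,"dy":0.06,"dz":-0.02,"roll":0},{"fingers":1,"dx":0,"dy":0,"dz":0,"roll":0}]'
python3 -m jog '[{"fingers":1,"dx":0,"dy":0,"dz":-0.012,"roll":0.022},{"fingers":1,"dx":0,"dy":0,"dz":-0.012,"roll":0.022},{"fingers":1,"dx":0,"dy":0,"dz":-0.012,"roll":0.022},{"fingers":1,"dx":0,"dy":0,"dz":-0.012,"roll":0.022},{"fingers":1,"dx":0,"dy":0,"dz":0,"roll":0}]'
python3 -c "
from h import *
look()"
```

```text
clock: 5.2
position: [0.4583, -0.0683, 0.043]
tcp_rot: [-179.8, -0.0, 144.7]
force: [-3.2, -9.8, -14.1]
opening: 0.0334
grip_force: 44.6
clock: 5.7
position: [0.4591, -0.068, 0.0444]
tcp_rot: [-180.0, 0.1, 112.7]
force: [-0.9, -7.2, -15.7]
opening: 0.0335
grip_force: 44.5
top fwdback mm 6.5 lateral mm -0.6 n=622 ax [73. 75.]
side fwdback mm 7.3 lateral mm -1.4 n=453 ax [52. 79.]
```

```bash
python3 -m jog '[{"fingers":1,"dx":-0.05,"dy":0,"dz":0.02,"roll":0.022},{"fingers":1,"dx":0,"dy":0,"dz":-0.012,"roll":0.022},{"fingers":1,"dx":0,"dy":0,"dz":-0.012,"roll":0.022},{"fingers":1,"dx":0,"dy":0,"dz":-0.012,"roll":0.022},{"fingers":1,"dx":0,"dy":0,"dz":-0.012,"roll":0.022},{"fingers":1,"dx":0,"dy":0,"dz":0,"roll":0}]'
python3 -m jog '[{"fingers":1,"dx":0,"dy":0,"dz":-0.012,"roll":0.022},{"fingers":1,"dx":0,"dy":0,"dz":-0.012,"roll":0.022},{"fingers":1,"dx":0,"dy":0,"dz":-0.012,"roll":0.022},{"fingers":1,"dx":0,"dy":0,"dz":-0.012,"roll":0.022},{"fingers":1,"dx":0,"dy":0,"dz":-0.012,"roll":0.022},{"fingers":1,"dx":0,"dy":0,"dz":-0.012,"roll":0.022},{"fingers":1,"dx":0,"dy":0,"dz":-0.012,"roll":0.022},{"fingers":1,"dx":0,"dy":0,"dz":0,"roll":0}]'
python3 -c "
from h import *
look(2)
m=np.hstack([cv2.resize(cv2.imread('pics/%s2.png'%n)[v0:v1,u0:u1],(400,400),interpolation=cv2.INTER_CUBIC) for n,u0,u1,v0,v1 in(('top',226,266,190,230),('side',252,292,246,286))])
cv2.imwrite('pics/lv.png',m)"
```

```text
clock: 6.4
position: [0.4603, -0.0683, 0.0461]
tcp_rot: [179.9, -0.0, 73.2]
force: [2.1, 1.2, -7.8]
opening: 0.0333
grip_force: 45.2
clock: 7.2
position: [0.4616, -0.0694, 0.0486]
tcp_rot: [179.8, -0.2, 18.0]
force: [4.6, -3.9, -11.2]
opening: 0.0338
grip_force: 44.9
top fwdback mm 1.1 lateral mm -0.8 n=634 ax [74. 76.]
side fwdback mm 2.1 lateral mm -1.5 n=510 ax [51. 79.]
```

View pics/lv.png

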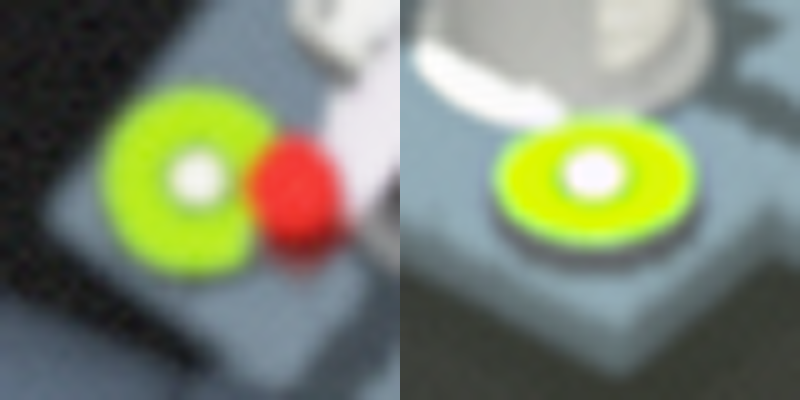

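The crops show the bubble nearly centred: top (197,180) against a disc centre of about (196,181), side (594,175) against (594,182). The numeric fit says about 1 mm remains, so I'll add 12° and then release.

```bash
python3 -m jog '[{"fingers":1,"dx":0,"dy":0,"dz":0.01,"roll":0.0167},{"fingers":1,"dx":0,"dy":0,"dz":0.03,"roll":0.0167},{"fingers":1,"dx":0,"dy":0,"dz":0,"roll":0},{"fingers":0,"dx":0,"dy":0,"dz":0,"roll":0},{"fingers":0,"dx":0,"dy":0,"dz":0,"roll":0},{"fingers":0,"dx":0,"dy":0,"dz":0,"roll":0},{"fingers":0,"dx":0,"dy":0,"dz":0,"roll":0},{"fingers":0,"dx":0,"dy":0,"dz":0,"roll":0},{"fingers":0,"dx":0,"dy":0,"dz":0,"roll":0}]'
python3 - <<'E'
from h import *
look(3)
for n,b in(("top",(226,266,190,230)),("side",(252,292,246,286))):
    c=cv2.imread(f"pics/{n}3.png")[b[2]:b[3],b[0]:b[1]].astype(int); 
    # saturation dips: dark ring = low V inside disc
    h,s,v=[x.astype(int) for x in cv2.split(cv2.cvtColor(c.astype(np.uint8),cv2.COLOR_BGR2HSV))]
    y0,x0=(8,9) if n=="top" else (11,9)
    print(n); print(c[y0:y0+21,x0:x0+21,2] )
E
```

```text
clock: 8.2
position: [0.4593, -0.068, 0.0473]
tcp_rot: [-180.0, 0.0, 5.8]
force: [0.5, 1.6, -0.6]
opening: 0.0852
grip_force: 0.0
top fwdback mm 0.7 lateral mm -0.7 n=634 ax [74. 76.]
side fwdback mm 1.2 lateral mm -1.5 n=492 ax [51. 79.]
top
[[ 33  33  34  37  56  80 103 120 128 136 135 133 131 131 128 124 121 120
  121 120 123]
 [ 25  27  40  57  84 106 127 144 155 159 162 161 157 153 149 137 128 123
  123 122 123]
 [ 30  40  53  81 112 139 157 166 177 180 179 176 175 176 170 156 142 133
  125 126 124]
 [ 27  43  76 107 142 164 175 183 183 186 183 185 185 182 180 175 165 149
  134 125 125]
 [ 41  66 104 137 164 178 182 184 183 186 181 183 182 186 185 181 177 165
  154 143 145]
 [ 53  92 127 162 177 183 183 181 181 177 175 171 178 184 184 185 185 189
  191 190 191]
 [ 72 112 150 171 179 186 184 183 178 174 174 173 175 178 182 186 194 209
  221 229 231]
 [ 93 126 160 177 183 184 181 175 185 199 208 208 193 179 177 185 205 225
  237 241 242]
 [110 139 167 179 184 182 175 179 206 229 236 235 218 186 177 194 216 235
  242 244 244]
 [118 144 170 182 184 183 171 181 220 238 242 241 228 19
[... 2187 characters left out ...]
1 103 103 110 116 127 138 144 145 139 134 124 118 110 100  95
   96 112 128]
 [134 132 123 113 104 101 102 104 108 110 108 108 105 104 100  98  97 101
  111 127 131]
 [120 131 132 127 121 113 112 110 105 103 101 100 100 100 105 111 113 116
  127 126 121]
 [107 117 126 129 131 130 130 127 123 120 117 117 117 117 122 133 132 129
  125 119 106]
 [102 106 112 119 125 131 137 138 137 137 138 140 138 139 137 138 134 124
  114 104  97]
 [ 95 100 101 107 112 118 128 133 139 142 145 144 145 143 140 134 123 109
  100  94  90]
 [ 85  91  96  99 102 106 113 120 127 135 140 142 145 139 131 122 111  99
   94  89  83]
 [ 69  78  83  93  94  96 103 105 113 120 127 134 136 131 120 108 100  94
   88  83  73]]
```

The pixel rows put the ring centre within about 0.5 mm of the bubble in both views, so it is level. Next I lift off, align and refine the red knob position.

```bash
python3 -m jog '[{"fingers":0,"dx":0,"dy":0,"dz":-0.5,"roll":0},{"fingers":0,"dx":0,"dy":0,"dz":-1,"roll":0},{"fingers":0,"dx":0,"dy":0,"dz":-1,"roll":0},{"fingers":0,"dx":0,"dy":0,"dz":-1,"roll":0},{"fingers":0,"dx":0,"dy":0,"dz":-1,"roll":0},{"fingers":0,"dx":0,"dy":0,"dz":-1,"roll":0},{"fingers":0,"dx":0,"dy":0,"dz":-1,"roll":0},{"fingers":0,"dx":0,"dy":0,"dz":-0.5,"roll":0}]'
python3 -m jog '[{"fingers":0,"dx":0,"dy":0,"dz":0,"roll":0.023},{"fingers":0,"dx":0,"dy":0,"dz":0,"roll":0.023},{"fingers":0,"dx":0,"dy":0,"dz":0,"roll":0.023},{"fingers":0,"dx":0,"dy":0,"dz":0,"roll":0.023},{"fingers":0,"dx":0,"dy":0,"dz":0,"roll":0.023},{"fingers":0,"dx":0,"dy":0,"dz":0,"roll":0}]'
python3 - <<'E'
from h import *
look()
T,S=[pickle.load(open(n+".pkl","rb")) for n in("top","side")]
from bench import robot
T,S=robot.get_image("top"),robot.get_image("side")
def tri(p,q):
    r1,r2=ray(T,*p),ray(S,*q); t=np.linalg.lstsq(np.stack([r1,-r2],1),S["eye"]-T["eye"],rcond=None)[0]
    x,y=T["eye"]+r1*t[0],S["eye"]+r2*t[1]; return x,y
for n,d in(("T",T),("S",S)): print(n,blobs(d,red,6))
print("side z.19",onz(S,289.9,198,.19),"top z.211",onz(T,254.3,210.5,.211)); print(tri((254.3,210.5),(290,190)))
for z in(.055,.063,.07):print("foot",onz(T,231.1,256.4,z),onz(S,324.9,264.2,z))
E
```

```text
clock: 9.1
position: [0.4603, -0.0684, 0.2599]
tcp_rot: [179.9, -0.2, 5.8]
force: [0.9, -0.0, -0.5]
opening: 0.0856
grip_force: 0.0
clock: 9.7
position: [0.4591, -0.068, 0.2573]
tcp_rot: [180.0, 0.0, -35.6]
force: [0.2, -0.5, 0.2]
opening: 0.0855
grip_force: 0.0
top fwdback mm 1.7 lateral mm -1.8 n=221 ax [66. 74.]
side fwdback mm 1.3 lateral mm -1.5 n=499 ax [51. 79.]
T [(array([255.6, 209.4]), [252, 204, 8, 11, 69])]
S [(array([288.2, 195.5]), [285, 187, 8, 19, 109])]
side z.19 [ 0.53398753 -0.11695157  0.19      ] top z.211 [ 0.52955038 -0.12529281  0.211     ]
(array([ 0.53100252, -0.12487133,  0.20321089]), array([ 0.53417588, -0.12512755,  0.20378864]))
foot [ 0.45622436 -0.06880614  0.055     ] [ 0.45806437 -0.08122617  0.055     ]
foot [ 0.4555849  -0.06963874  0.063     ] [ 0.45919649 -0.07072866  0.063     ]
foot [ 0.45502537 -0.07036727  0.07      ] [ 0.4601871  -0.06154334  0.07      ]
```

```bash
python3 -m jog '[{"fingers":0,"dx":0.6,"dy":0,"dz":0,"roll":0},{"fingers":0,"dx":1,"dy":0,"dz":0,"roll":0},{"fingers":0,"dx":1,"dy":0,"dz":0,"roll":0},{"fingers":0,"dx":0.64,"dy":0,"dz":0,"roll":0},{"fingers":0,"dx":0,"dy":0,"dz":0,"roll":0},{"fingers":0,"dx":0,"dy":0,"dz":0.7,"roll":0},{"fingers":0,"dx":0,"dy":0,"dz":0.7,"roll":0},{"fingers":0,"dx":0,"dy":0,"dz":0.7,"roll":0},{"fingers":0,"dx":0,"dy":0,"dz":0.6,"roll":0},{"fingers":0,"dx":0,"dy":0,"dz":0,"roll":0}]'
python3 - <<'E'
from h import *
look(4)
cv2.imwrite('pics/s4.png',cv2.resize(cv2.imread('pics/side4.png')[130:290,210:370],(600,600),interpolation=cv2.INTER_CUBIC))
E
```

```text
clock: 10.9
position: [0.5356, -0.1231, 0.1741]
tcp_rot: [179.9, 0.4, -35.5]
force: [-0.4, 0.9, 0.0]
opening: 0.0856
grip_force: 0.0Traceback (most recent call last):
  File "<stdin>", line 2, in <module>
  File "h.py", line 34, in look
    d=robot.get_image(n); print(n,bubble(d,b))
                                  ~~~~~~^^^^^
  File "h.py", line 23, in bubble
    k=max(cv2.findContours(g,cv2.RETR_EXTERNAL,cv2.CHAIN_APPROX_NONE)[0],key=cv2.contourArea)
ValueError: max() iterable argument is empty
```

Run:
```python
from h import *
from bench import robot
d=robot.get_image("side"); print(robot.observe()["position"]); print(bubble(d,(255,290,250,280)))
cv2.imwrite('pics/s4.png',cv2.resize(d["color"][130:290,210:370,::-1],(600,600),interpolation=cv2.INTER_CUBIC))
```

```text
[ 0.53784344 -0.12415082  0.17651529]
fwdback mm 1.2 lateral mm -1.5 n=489 ax [51. 79.]
```

View pics/s4.png

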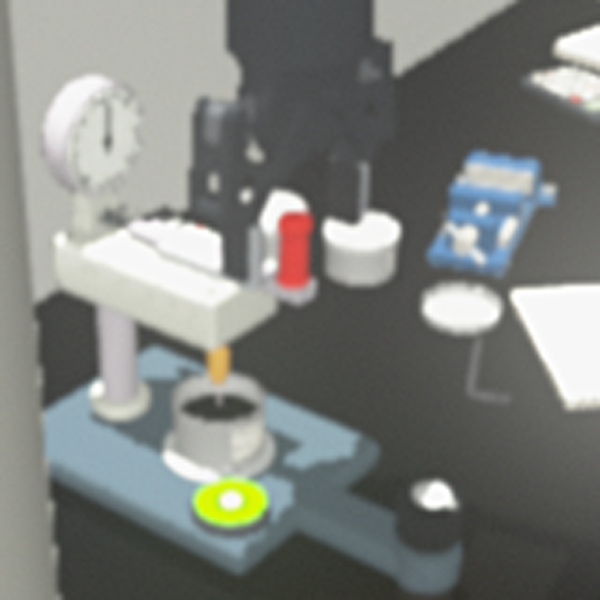

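The side crop shows the red knob (294,252) midway between the near finger (242,260) and the far finger (345,195), with the bubble central. Gripping.

```bash
python3 -m jog '[{"fingers":1,"dx":0,"dy":0,"dz":0,"roll":0},{"fingers":1,"dx":0,"dy":0,"dz":0,"roll":0},{"fingers":1,"dx":0,"dy":0,"dz":0,"roll":0},{"fingers":1,"dx":0,"dy":0,"dz":0,"roll":0},{"fingers":1,"dx":0,"dy":0,"dz":0,"roll":0},{"fingers":1,"dx":0,"dy":0,"dz":0,"roll":0},{"fingers":1,"dx":0,"dy":0,"dz":0,"roll":0},{"fingers":1,"dx":0,"dy":0,"dz":0,"roll":0},{"fingers":1,"dx":0,"dy":0,"dz":0,"roll":0},{"fingers":1,"dx":0,"dy":0,"dz":0,"roll":0}]' 50
python3 -c "
from bench import robot
print(robot.observe()['position'],robot.observe()['force'])"
```

```text
clock: 12.0
position: [0.5381, -0.1256, 0.177]
tcp_rot: [179.9, -0.0, -35.6]
force: [-3.5, -3.6, 6.6]
opening: 0.0174
grip_force: 48.6
[ 0.5380934  -0.12564663  0.17697157] [-3.50961583 -3.59022113  6.57158315]
```

```bash
python3 -m jog '[{"fingers":1,"dx":-0.15,"dy":0,"dz":0,"roll":0},{"fingers":1,"dx":-0.15,"dy":0,"dz":0,"roll":0},{"fingers":1,"dx":-0.15,"dy":0,"dz":0,"roll":0},{"fingers":1,"dx":-0.15,"dy":0,"dz":0,"roll":0},{"fingers":1,"dx":-0.1,"dy":0,"dz":0,"roll":0},{"fingers":1,"dx":0,"dy":0,"dz":0,"roll":0},{"fingers":1,"dx":0,"dy":0,"dz":0,"roll":0}]' 50
cat >> h.py <<'E'
def pull():
    from bench import robot
    d=robot.get_image("side"); o=robot.observe(); p,f=o["position"],o["force"]; u=np.array([.813,-.582])
    print("pulled mm",((np.array([.5381,-.1256])-p[:2])@u*1e3).round(2),"Fx",(f[:2]@u).round(2),"f",f.round(1),"z",p[2].round(4),"grip",o["grip_force"],o["opening"],"t",o["clock"]); print(blobs(d,red,6)); print(bubble(d,(255,290,250,280)))
    return d
E
python3 -c "
from h import *
pull()"
```

```text
clock: 12.7
position: [0.5247, -0.116, 0.1771]
tcp_rot: [179.9, -0.6, -35.6]
force: [2.1, -8.5, -2.1]
opening: 0.0174
grip_force: 48.9
pulled mm 16.55 Fx 7.26 f [ 2.7 -8.7 -0.5] z 0.1771 grip 48.85653820907464 0.017290948117020314 t 12.75
[(array([298.3, 191.9]), [298, 190, 2, 5, 7])]
fwdback mm 1.3 lateral mm -1.5 n=495 ax [51. 79.]
```

```bash
python3 -m jog '[{"fingers":1,"dx":-0.07,"dy":0,"dz":0,"roll":0},{"fingers":1,"dx":-0.07,"dy":0,"dz":0,"roll":0},{"fingers":1,"dx":-0.06,"dy":0,"dz":0,"roll":0},{"fingers":1,"dx":0,"dy":0,"dz":0,"roll":0},{"fingers":1,"dx":0,"dy":0,"dz":0,"roll":0}]' 50
python3 -c "
from h import *
d=pull()
from bench import robot
t=robot.get_image('top')
m=np.hstack([cv2.resize(t['color'][120:240,220:340],(400,400),interpolation=cv2.INTER_CUBIC),cv2.resize(d['color'][150:250,220:320],(400,400),interpolation=cv2.INTER_CUBIC)])
cv2.imwrite('pics/p5.png',m[:,:,::-1])"
```

```text
clock: 13.25
position: [0.5206, -0.113, 0.1771]
tcp_rot: [179.9, -0.7, -35.6]
force: [4.2, -9.9, -4.1]
opening: 0.0176
grip_force: 48.8
pulled mm 21.55 Fx 8.25 f [ 3.6 -9.2 -3.4] z 0.1771 grip 48.796106865629554 0.01734553431244139 t 13.3
[(array([300.4, 192.3]), [300, 191, 2, 4, 7])]
fwdback mm 1.3 lateral mm -1.5 n=492 ax [51. 79.]
```

View pics/p5.png

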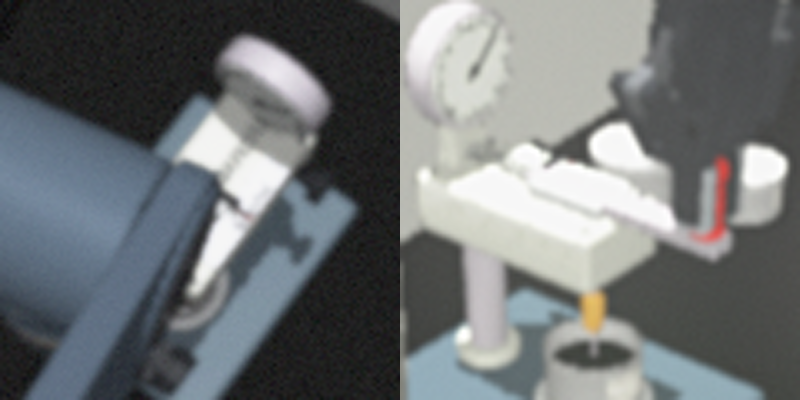

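The top crop shows the dark pointer at (228,200) meeting the red line remnant at (245,215), and the dial hand has moved. I'll measure the pointer's shift numerically.

```bash
python3 - <<'E'
from h import *
T=pickle.load(open("top1.pkl","rb"))
from bench import robot
N=robot.get_image("top")
for d in(T,N):
    P=cloud(d); c=d["color"].astype(int)
    r=c[165:195,278:302]; print(np.where(r.sum(2)//3<150,r.sum(2)//3,0)[4:24:1,2:24])
    m=(r[...,0]-r[...,1:].mean(2)>20); y,x=np.nonzero(m); print("red",x.mean()+278,y.mean()+165,len(x), onz(d,x.mean()+278,y.mean()+165,.163))
E
python3 -m jog '[{"fingers":1,"dx":-0.01,"dy":0,"dz":0,"roll":0},{"fingers":1,"dx":0,"dy":0,"dz":0,"roll":0},{"fingers":1,"dx":0,"dy":0,"dz":0,"roll":0},{"fingers":1,"dx":0,"dy":0,"dz":0,"roll":0},{"fingers":1,"dx":0,"dy":0,"dz":0,"roll":0}]' 50
python3 -c "
from h import *
pull()"
```

```text
[[  0   0   0   0   0   0   0   0   0   0   0 118 137   0   0   0   0   0
    0   0   0   0]
 [  0   0   0   0   0   0   0   0   0   0 127  87 110   0   0   0   0   0
    0   0   0   0]
 [  0   0   0   0   0   0   0   0   0   0 125  79  80 115   0   0   0   0
    0   0   0   0]
 [  0   0   0   0   0   0   0   0   0   0   0 106  81  81 103 145   0   0
    0   0   0   0]
 [  0   0   0   0   0   0   0   0   0   0   0 133 105  88  81  96 143   0
    0   0   0   0]
 [  0   0   0   0   0   0   0   0   0   0   0   0 137 121 104 100 136   0
    0   0   0   0]
 [  0   0   0   0   0   0   0   0   0   0   0   0   0   0   0 137   0   0
    0   0   0   0]
 [  0   0   0   0   0   0   0   0   0   0   0   0   0   0   0   0   0   0
    0   0   0   0]
 [  0   0   0   0   0   0   0   0   0   0   0   0   0   0   0   0   0   0
    0   0   0   0]
 [  0   0   0   0   0   0   0   0   0   0   0   0   0   0   0   0   0   0
    0   0   0   0]
 [  0   0   0   0   0   0   0   0   0   0   0   0   0   0   0   0   0   0
    0   0   0   0]
 [  0   0   0   0   0   0   0   0   0   0   0   0   0   0   0   0   0   0
   
[... 2442 characters left out ...]
  0   0   0   0   0   0   0   0   0 144 111
   90  82  75  76]
 [ 61  54  68 129   0   0   0   0   0   0   0   0   0   0   0   0 125  98
   82  76  79  74]
 [ 57  51  85   0   0   0   0   0   0   0   0   0   0   0   0 129 103  85
   80  78  76  75]]
red nan nan 0 [nan nan nan]
clock: 13.9
position: [0.5206, -0.113, 0.1771]
tcp_rot: [179.9, -0.7, -35.6]
force: [4.6, -10.7, -5.0]
opening: 0.0173
grip_force: 48.8
pulled mm 21.59 Fx 9.8 f [  4.6 -10.4  -3.9] z 0.1771 grip 48.77265082555823 0.017523104624271264 t 13.95
[(array([300.4, 192. ]), [300, 190, 2, 5, 8])]
fwdback mm 1.3 lateral mm -1.5 n=495 ax [51. 79.]<stdin>:8: RuntimeWarning: Mean of empty slice.
  ret = ret.dtype.type(ret / rcount)
```

Run:
```python
from h import *
from bench import robot
N=robot.get_image("top"); T=dict(N); T["color"]=cv2.imread("pics/top3.png")[:,:,::-1]
g=lambda d:d["color"].astype(int).sum(2)//3
print(g(T)[164:180,284:302]); print(g(N)[172:188,281:299])
c=T["color"].astype(int); r=c[...,0]-(c[...,1]+c[...,2])//2; print(r[176:192,284:302])
c=N["color"].astype(int); r=c[...,0]-(c[...,1]+c[...,2])//2; print(r[176:192,284:302])
```

```text
[[241 241 240 238 235 226 197 153 128 117 125 141 157 158 152 148 150 148]
 [241 240 238 236 233 224 192 149 116 120 147 185 200 194 176 163 156 151]
 [239 237 235 235 233 227 205 162 125 134 182 220 231 226 215 198 179 164]
 [238 235 233 234 234 228 205 161 121 136 191 227 237 238 236 229 215 193]
 [237 234 233 233 233 224 192 140 101 114 166 212 232 239 242 241 237 226]
 [237 234 235 235 234 224 191 138  97  87 122 167 211 232 241 244 244 241]
 [234 235 235 235 235 230 213 173 120  86  85 115 153 205 232 242 244 244]
 [234 235 235 235 236 235 225 196 148 107  81  78 103 151 208 238 244 245]
 [234 236 236 237 236 234 228 203 171 140 112  91  84 122 188 233 244 245]
 [236 236 237 237 236 231 222 217 207 183 149 127 112 130 185 231 242 244]
 [237 236 236 236 233 224 225 230 230 222 200 179 160 165 188 217 234 241]
 [236 236 236 234 226 222 231 237 240 238 232 226 216 215 211 201 210 226]
 [236 236 234 226 218 224 236 241 243 243 243 241 238 234 226 204 192 205]
 [237 235 228 219 219 231 240 242 244 244 245 243 240 235 224 211 204 196]
 [237 232 221 219 229 238 241 242 244 245 244 241 
[... 3003 characters left out ...]
 -2  -4  -2  -1  -3  -5]
 [ -3  -3  -1  -2  -4  -2   4   4   4   0   0  -1  -2  -2  -3  -3  -6  -9]
 [  0  -2  -2  -2  -2  -2   0   3   5  10  11   9   3   0  -1  -3  -8 -12]
 [  0  -5  -2  -1  -1  -2  -1  -1   0   8  16  11   5   2  -2  -7 -12 -14]
 [ -3  -3  -2   0   0  -1  -2  -3  -2   1   6   6   2  -3  -7 -10 -13 -15]
 [ -3  -2   0   0   0  -2  -3  -1  -3  -2   0   1   0  -4 -10 -13 -14 -14]
 [ -4  -1   0   0   0  -1  -2  -3  -1  -2   0  -1  -5  -7 -13 -13 -14 -12]
 [ -2   0   0   0  -1  -1  -1  -2  -2  -2   0  -3  -8 -11 -14 -15 -13 -14]
 [ -1   0   0   0   0   0  -1  -1  -3  -1  -2  -6 -11 -16 -14 -14 -13 -15]
 [  0   0   0   0   0   0  -2  -3  -3  -2  -6  -8 -12 -15 -13 -12 -14 -14]]
```

The pointer has shifted about 10.7 px, roughly 21–22 mm, and covers the red line. Holding.

```bash
Z='x'; python3 -m jog '[{"fingers":1,"dx":-0.01,"dy":0,"dz":0,"roll":0},{"fingers":1,"dx":0,"dy":0,"dz":0,"roll":0},{"fingers":1,"dx":0,"dy":0,"dz":0,"roll":0},{"fingers":1,"dx":0,"dy":0,"dz":0,"roll":0},{"fingers":1,"dx":0,"dy":0,"dz":0,"roll":0},{"fingers":1,"dx":0,"dy":0,"dz":0,"roll":0},{"fingers":1,"dx":0,"dy":0,"dz":0,"roll":0},{"fingers":1,"dx":0,"dy":0,"dz":0,"roll":0},{"fingers":1,"dx":0,"dy":0,"dz":0,"roll":0},{"fingers":1,"dx":0,"dy":0,"dz":0,"roll":0}]' >/dev/null
for i in 1 2 3 4 5 6; do python3 -m jog '[{"fingers":1,"dx":0,"dy":0,"dz":0,"roll":0},{"fingers":1,"dx":0,"dy":0,"dz":0,"roll":0},{"fingers":1,"dx":0,"dy":0,"dz":0,"roll":0},{"fingers":1,"dx":0,"dy":0,"dz":0,"roll":0},{"fingers":1,"dx":0,"dy":0,"dz":0,"roll":0},{"fingers":1,"dx":0,"dy":0,"dz":0,"roll":0},{"fingers":1,"dx":0,"dy":0,"dz":0,"roll":0},{"fingers":1,"dx":0,"dy":0,"dz":0,"roll":0},{"fingers":1,"dx":0,"dy":0,"dz":0,"roll":0},{"fingers":1,"dx":0,"dy":0,"dz":0,"roll":0}]' >/dev/null; done
python3 -c "
from h import *
d=pull()
cv2.imwrite('pics/e6.png',cv2.resize(d['color'][140:290,215:335,::-1],(480,600),interpolation=cv2.INTER_CUBIC))"
```

```text
pulled mm 21.82 Fx 10.49 f [  4.9 -11.2  -3.3] z 0.1771 grip 48.7661312171258 0.017551405803023168 t 21.05
[(array([300.4, 192. ]), [300, 190, 2, 5, 8])]
fwdback mm 1.3 lateral mm -1.5 n=495 ax [51. 79.]
```

View pics/e6.png

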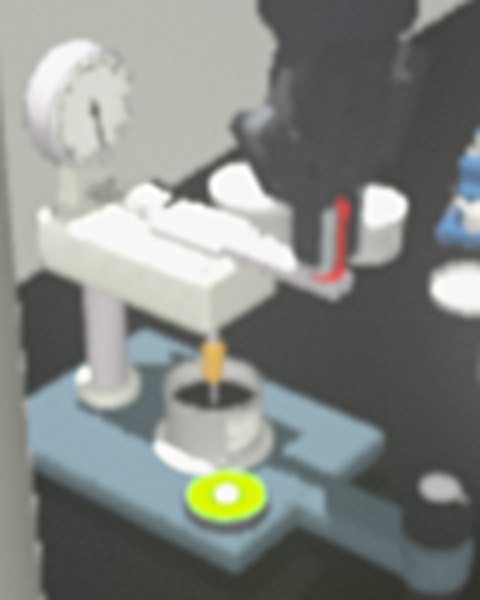

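The needle rod has sunk and the dial hand points down at (98,120). The bubble is still centred at (227,493) and the red knob is still held at (335,240). Handing in.

```bash
python3 -c "
from bench import robot
print(robot.job_done())"
```

```text
the job is handed in; nothing more can be done
None
```

The job is handed in at about 21 s (verdict not shown): level within about 1 mm of bubble by camera, the release still held at about 21.8 mm for over 7 s with the needle visibly sunk, and the arm kept clear of the bystanders.

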